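# Lock the bayonet filter cartridge into the fume extractor

## Task

Fit the filter cartridge that has two lugs on its foot into the fume extractor: drop its lugs through the keyways of the ring, push it in against the spring, twist it clockwise to the stop and let it rise into its notches so that it stays locked and upright. Feel for the keyways and push gently, never forcing it (keep push and twist together under 50 N against the extractor), and leave the smooth cartridge and the other things on the bench where they are.

Things in the scene. Friction and masses are not known exactly. Their poses are not given: they have to be found in the camera images.
- cartridge: Filter cartridge with two lugs, about 150 g, upright on the cutting mat (mat top 3 mm above the bench). Origin: centre of its underside, z up. Foot bevelled from 24 to 34 mm across in its first 5 mm; shank 34 mm across up to 30 mm; body 40 mm across from 30 to 55 mm; grip bar from 55 to 100 mm. A half turn about z makes no difference.
- grip (a point): Point on the cartridge's axis 80 mm above its underside, inside its grip bar, 20 mm below the bar's top. The bar is 40 mm long along the cartridge's x and 22 mm thick along its y. Axes as the cartridge's.
- lugs (a point): Point on the cartridge's axis 13 mm above its underside, midway between its two lugs. They stand out along the cartridge's +x and -x to a radius of 25 mm; each is 7 mm wide and 6 mm tall (10 to 16 mm above the underside).
- extractor: Fume extractor: grey plastic box 190 x 170 mm, 107 mm tall, fixed to the bench, an aluminium bayonet ring 84 mm across in the middle of its top. Origin: centre of its underside, z up, x along the 190 mm side.
- socket (a point): Centre of the ring's top face, 115 mm above the bench; axes as the extractor's. Bore 37 mm; two opposite keyways 10 mm wide, cut out to radius 27 mm. The line through them lies up to 0.6 rad either way from the extractor's x axis, differently each time and not measured: look, or rest the lugs lightly on the ring and feel for where they drop in.
- spring_top (a point): Centre of the bore 14 mm below the ring's top: here the cartridge's underside meets the spring plate, 2.3 N rising 0.7 N per mm, bottoming 18 mm further down. The lugs clear the ring's underside, and the cartridge can turn, once its underside is 24 mm below the ring's top (26 mm is good, about 11 N). Let up unturned, it rises back here.
- locked (a point): Centre of the bore 20 mm below the ring's top: the cartridge's underside when locked. From the keyways it turns only clockwise seen from above, 0.9 to 1.2 rad (differently each time, not measured) to the middle of the notches, 10 mm wide; a solid stop at their far side ends the turn 0.07 rad further. Let up there, the spring lifts the lugs 4 mm into the notches and holds them with about 6 N.
- plain_cartridge: the other cartridge, same body and grip bar but with a smooth foot without lugs; origin under its foot. To be left where it is.
- spray_can: spray can, 52 mm across, 170 tall; origin under its foot. To be left where it is.
- glue: glue bottle, 32 mm across, 75 tall; origin under its foot. To be left where it is.
- red_cap: loose open red cap (a tube 42 mm across, 30 tall); origin under it. To be left where it is.
- driver: screwdriver, 160 mm long, lying on the cutting mat; origin under its middle. To be left where it is.
- paint_jar: paint jar, 36 mm across, 40 tall, on the mat; origin under its foot. To be left where it is.
Mind the look-alikes: they are no part of the job. Leave any purple look-alike of the cartridge alone.

How it is judged:
On the way:
1. the two-lug cartridge is in the ring, pushed in against the spring past the notch depth (its underside 23 mm or more below the ring's top) (z of cartridge in the frame of socket below -0.023 m and horizontal distance between cartridge and socket below 0.004 m), for 0.1 s.
At the end, for the whole second after the job is handed in: the two-lug cartridge sits released and at rest in its notches: underside 20 mm below the ring's top within 1.7 mm, centred within 3 mm, upright within 0.06 rad (z of cartridge in the frame of socket between -0.0217 and -0.0183 m and horizontal distance between cartridge and socket below 0.003 m and angle between cartridge's own z axis and vertical below 0.06 rad and linear speed of cartridge below 0.01 m/s and angular speed of cartridge below 0.1 rad/s); the robot touches nothing.
It fails at once if the cartridge is forced: more than 50 N between it and the extractor (contact force between cartridge and extractor above 50 N).
It fails at once if the smooth cartridge or another loose thing on the bench is moved more than 30 mm (distance of any of plain_cartridge, spray_can, glue, red_cap, driver, paint_jar from where it was at the start of the episode above 0.03 m).
It also fails if it takes over 72 s, if anything falls off the work surface, if the arm or the gripper's body presses on something with over 40 N, if the wrist force passes 120 N, or if a joint passes its speed limit or range.

## Robot

A 7-joint arm with a two-finger parallel gripper is mounted at the origin on the work surface. World frame = base frame: x ahead of the robot, y to its left, z up, the work surface at z = 0. Lengths are in m, angles in rad, forces in N, time in s.
With the tool pointing down it reaches from about 0.4 to 0.85 m from the base axis. Payload 10.4 kg.
Tool frame: the origin (TCP) lies midway between the tips of the shut fingers; the grasp point (between the pads) lies 19 mm behind it; z points along the fingers, y is the line along which they close (so a half turn about z gives the same grasp; the last joint's range is limited). The gripper opens to 87 mm and grips with 3 to 60 N. Pads are 19 mm wide; open, the fingers measure 117 mm over their backs; the gripper's body (75 mm by 190 mm) begins 51 mm behind the grasp point.
Start: joints at [1.159, 0.332, -0.065, 1.46, 0.022, 1.35, -0.088], TCP at [0.237, -0.578, 0.223] pointing down, gripper open.
Joint ranges: [-2.6, 2.6], [-0.5, 2.12], [-1.47, 1.34], [0.16, 2.42], [-1.27, 4.41], [0.06, 2.06], [-2.6, 2.6]. Speed limits (rad/s): [2.22, 2.22, 2.79, 2.79, 3.14, 3.14, 3.14].

## Interface

Orientations are given as a unit quaternion [x, y, z, w].
In Python, from bench import r gives the robot as it stands.
- The arm moves only by the tool carry_out, never from a script. Its argument "steps" is a list that holds one entry, the list of rows, each a list of 6 numbers: the shift along the tool's x, y, z in cm, then the turn, a rotation vector about the tool's x, y, z in rad. In form: [[[dx, dy, dz, wx, wy, wz], ...]]. A call has 1 to 20 rows; each row is the pose to reach, as a shift and turn from the pose commanded when the call began, along the tool's axes at that moment; what a row does not reach only later rows make up. A row lasts 1/12 s, in which the tool goes at most 41.7 mm and 7.16 degrees, less where a joint would pass 70% of its speed; a pose out of reach is approached as far as the arm can. A call with a gripper value outside its range is refused whole. "hand" is the closure, from -1 (fully open) to 1 (shut), set as the call begins (left out, the last holds). The fingers move at their own pace and stop on an object; "squeeze" is the grip in N (left out, the last holds). Time passes only in rows, so rows that repeat a pose let the fingers close. It gives the time, the measured TCP pose, the force, the opening and the grip force at its end, in the units of the state.
- r.read_state(): the state, without advancing time (a new reading comes with each control period).
- r.camera(name): name is "scene" or "side" or "wrist"; returns the picture (384x512x3 uint8, red, green, blue); there is no depth.
- r.camera_params(name): a dict with "fx", "fy", "cx", "cy" (pixels), "view" (4x4, takes a point from world to camera coordinates). Camera axes: x right, y up, looking along -z (the intrinsics and any distortion apply to the point x, -y, -z); pixel columns grow to the right and rows downward; lengths in m; the calibration is good to about 2 mm. A picture is of the moment at which its call begins: read the wrist's pose just before it. camera_params takes no time and is no camera call; for the wrist camera it gives the pose at the moment of the call.
- r.close_job(): hands the job in; it is judged then, once.
The state is a dict: "time": time; "joint_positions": joint angles; "joint_vel": joint speeds; "joint_torque": joint torques, N m; "ee_pos": TCP position; "eef_rot": TCP orientation; "ft_force": force on the tool from outside, world axes, zero at the start; "torque": the same for the moment, N m; "width": finger opening in m; "grip_force": force on a finger pad.
Only numpy, scipy, OpenCV 4.12 (cv2) and the standard library are available. Lean on these libraries where they do the work, as an engineer would, in place of code of your own. Each camera call takes 0.05 s, during which the arm holds its last target. There are 200 camera calls.

## Working session

There is one attempt and no reset: what is moved stays moved. The work goes in short steps, Python scripts to look and compute and a tool call to move; the robot and the scene stay as the last step left them, time stands still between calls to the robot, and variables do not carry over. Pictures are saved under pics/ and viewed, at most 10 in all, crops included, and the job is handed in when it is done.

Besides the shell and the picture viewer there is one more tool, called after "Emit:" by a JSON object that holds its "api" and its "payload". carry_out: Moves the arm, as the interface text tells. Its arguments: {"type":"object","properties":{"steps":{"type":"array","items":{"type":"array","items":{"type":"array","items":{"type":"number"}}}},"hand":{"type":"number"},"squeeze":{"type":"number"}},"required":["steps"]}

```bash
mkdir -p pics; ls
python3 - <<'E'
from bench import r
import cv2,numpy as np
s=r.read_state();print(s)
a=r.camera("scene");b=r.camera("side")
cv2.imwrite("pics/scene0.png",a[:,:,::-1]);cv2.imwrite("pics/side0.png",b[:,:,::-1])
cv2.imwrite("pics/s0.png",cv2.resize(a,(800,600),interpolation=cv2.INTER_CUBIC)[:,:,::-1])
cv2.imwrite("pics/d0.png",cv2.resize(b,(800,600),interpolation=cv2.INTER_CUBIC)[:,:,::-1])
for n in("scene","side","wrist"):
  p=r.camera_params(n);print(n,{k:np.round(v,3).tolist() for k,v in p.items()})
E
```

```text
pics
{'time': 0.0, 'joint_positions': array([ 1.15945021,  0.33285697, -0.0647005 ,  1.46097542,  0.02159366,
        1.3498921 , -0.08851266]), 'joint_vel': array([1.16522098e-03, 1.04624820e-03, 9.96156301e-04, 1.31233672e-03,
       8.05131433e-04, 1.09605080e-03, 4.51374884e-05]), 'joint_torque': array([ 2.92059613e-04, -6.23250532e+01,  2.46948941e-02, -3.89908898e+01,
       -6.13635569e-02,  3.95030226e-02,  2.43236254e-04]), 'ee_pos': array([ 0.23673676, -0.5779962 ,  0.22174697]), 'eef_rot': array([ 9.81167920e-01,  1.93155372e-01, -1.68923884e-04, -6.98140112e-04]), 'ft_force': array([ 0.24969884, -0.49895131, -0.46507929]), 'torque': array([ 0.00808517, -0.03588244,  0.06778121]), 'grip_force': 0.0, 'width': 0.08720831393574749}
scene {'fx': 347.019, 'fy': 347.019, 'cx': 252.719, 'cy': 187.904, 'view': [[0.713, 0.701, -0.007, -0.476], [-0.411, 0.426, 0.806, 0.127], [0.568, -0.572, 0.592, -1.023], [0.0, 0.0, 0.0, 1.0]]}
side {'fx': 441.375, 'fy': 441.375, 'cx': 257.125, 'cy': 191.647, 'view': [[0.783, -0.622, 0.008, -0.406], [0.299, 0.386, 0.873, -0.3], [-0.546, -0.681, 0.488, -0.521], [0.0, 0.0, 0.0, 1.0]]}
wrist {'fx': 309.842, 'fy': 309.842, 'cx': 253.898, 'cy': 189.794, 'view': [[0.378, -0.926, -0.001, -0.623], [0.893, 0.365, -0.263, 0.031], [0.244, 0.098, 0.965, -0.39], [0.0, 0.0, 0.0, 1.0]]}
```

View pics/s0.png

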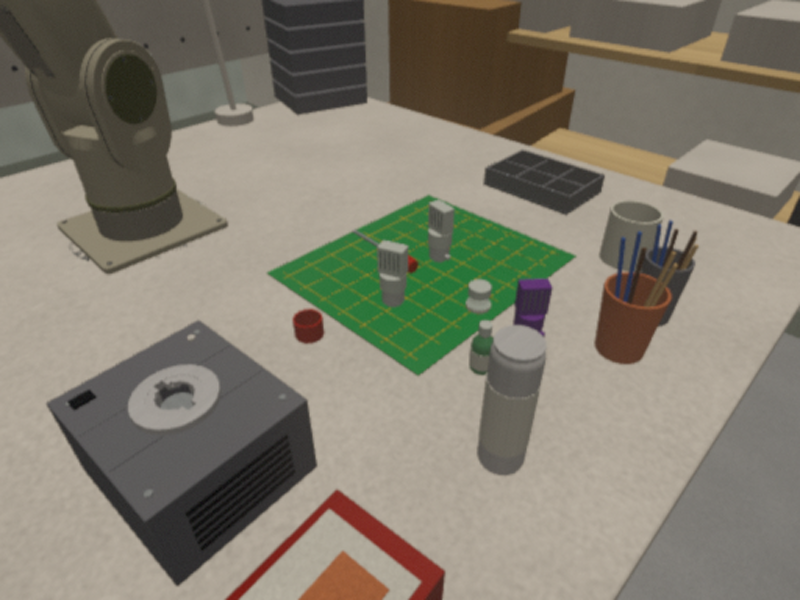

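View pics/d0.png

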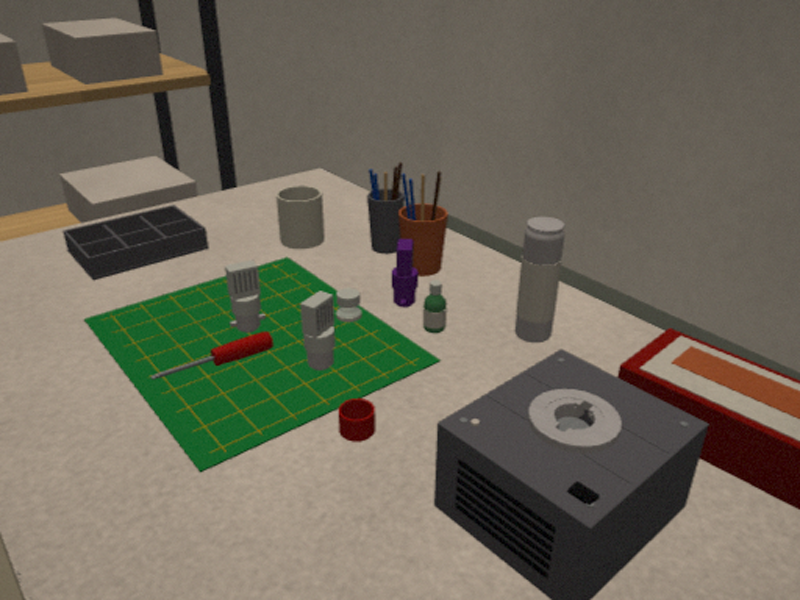

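The lug cartridge is the rear one: scene (440,230)/800, side (243,300)/800, with its lugs visible at (234,322) and (263,317). The smooth one is nearer, at scene (393,272). The ring is at scene (174,396) and side (575,416).

```bash
cat > h.py <<'E'
import numpy as np,cv2
from bench import r
def proj(p,P):
    c=p["view"]@np.append(P,1); x,y,z=c[0],-c[1],-c[2]
    return np.array([p["fx"]*x/z+p["cx"],p["fy"]*y/z+p["cy"]])
def ray(p,uv,z):
    V=np.array(p["view"]);R=V[:3,:3];o=-R.T@V[:3,3]
    d=R.T@np.array([(uv[0]-p["cx"])/p["fx"],-(uv[1]-p["cy"])/p["fy"],-1])
    return o+d*(z-o[2])/d[2]
def tri(p1,u1,p2,u2):
    A=[];b=[]
    for p,u in((p1,u1),(p2,u2)):
        V=np.array(p["view"]);R=V[:3,:3];o=-R.T@V[:3,3]
        d=R.T@np.array([(u[0]-p["cx"])/p["fx"],-(u[1]-p["cy"])/p["fy"],-1]);d/=np.linalg.norm(d)
        M=np.eye(3)-np.outer(d,d);A.append(M);b.append(M@o)
    return np.linalg.solve(sum(A),sum(b))
E
python3 - <<'E'
from h import *
S=r.camera_params("scene");D=r.camera_params("side");k=.64
a=cv2.imread("pics/scene0.png");b=cv2.imread("pics/side0.png")
def ring(im,p,c,half=38):
    g=cv2.cvtColor(im,cv2.COLOR_BGR2GRAY);m=np.zeros_like(g)
    x,y=int(c[0]),int(c[1]);m[y-half:y+half,x-half:x+half]=(g[y-half:y+half,x-half:x+half]>125)*255
    cs,_=cv2.findContours(m,cv2.RETR_EXTERNAL,cv2.CHAIN_APPROX_NONE);cc=max(cs,key=cv2.contourArea)
    P=np.array([ray(p,q[0]+0.0,.115)[:2] for q in cc],np.float32)
    (cx,cy),(A,B),t=cv2.fitEllipse(P);print("ring",cx,cy,A,B,len(cc))
ring(a,S,(174*k,396*k));ring(b,D,(575*k,416*k))
# bar top centre
print("cart",tri(S,(441*k,206*k),D,(243*k,266*k)),ray(S,(441*k,206*k),.103),ray(D,(243*k,266*k),.103))
print("plain",tri(S,(393*k,246*k),D,(318*k,298*k)))
print("lugs",ray(D,(234*k,322*k),.016),ray(D,(263*k,317*k),.016))
for n,s,d in(("can",(518,343),(545,226)),("glue",(485,326),(435,286)),("cap",(308,320),(357,408)),("purple",(533,285),(405,245))):
    print(n,tri(S,np.array(s)*k,D,np.array(d)*k))
# box edges corners top z=.107
print("box",[ray(D,np.array(q)*k,.107)[:2].round(3) for q in((438,427),(562,352),(706,428),(590,528))])
E
```

```text
ring 0.5639633536338806 -0.19752900302410126 0.08210913836956024 0.08245079964399338 140
ring 0.5651921033859253 -0.19724597036838531 0.08025190234184265 0.08111930638551712 137
cart [0.47879549 0.29661122 0.10188545] [0.47921072 0.29643009 0.103     ] [0.47730927 0.29274072 0.103     ]
plain [0.50993372 0.15691996 0.10271059]
lugs [0.4591994  0.30422136 0.016     ] [0.49806841 0.29155322 0.016     ]
can [0.78793011 0.04058979 0.16652184]
glue [0.68737476 0.13873646 0.06967805]
cap [0.47476396 0.02498398 0.02804293]
purple [0.69970284 0.22013982 0.09776116]
box [array([ 0.461, -0.125]), array([ 0.649, -0.114]), array([ 0.656, -0.279]), array([ 0.475, -0.288])]
```

```bash
cat >> h.py <<'E'
from scipy.spatial.transform import Rotation as Ro
def yaw(s): 
    x=Ro.from_quat(s["eef_rot"]).as_matrix()[:,0];return np.arctan2(x[1],x[0])
def plan(pos,yw=None):
    s=r.read_state();M=Ro.from_quat(s["eef_rot"])
    d=M.inv().apply(np.array(pos)-s["ee_pos"])*100
    if yw is None: yw=yaw(s)
    T=Ro.from_euler("z",yw)*Ro.from_quat([1,0,0,0])
    w=(M.inv()*T).as_rotvec()
    print("t",round(s["time"],2),"pos",s["ee_pos"].round(4),"yaw",round(yaw(s),3),"j7",s["joint_positions"].round(2)[-1],"F",s["ft_force"].round(1))
    print("shift cm",d.round(2),"rot",w.round(3),"rows",np.abs(d).max()/4.17,np.linalg.norm(w)/.125)
E
python3 - <<'E'
from h import *
s=r.read_state();p=r.camera_params("wrist");V=np.array(p["view"]);o=-V[:3,:3].T@V[:3,3]
M=Ro.from_quat(s["eef_rot"])
oc=M.inv().apply(o-s["ee_pos"]);f=M.inv().apply(-V[2,:3]);print("cam in tool",oc,"fwd",f)
z=.30;yw=1.2
T=Ro.from_euler("z",yw)*Ro.from_quat([1,0,0,0])
C=np.array([0,0,z])+T.apply(oc);F=T.apply(f);hit=C+F*(.115-C[2])/F[2]
tgt=np.array([.5645,-.1974,z])-np.array([hit[0],hit[1],0]);print(tgt);plan(tgt,yw)
E
```

```text
cam in tool [ 0.07174285 -0.00154631 -0.16224666] fwd [-2.62522674e-01 -1.76501086e-04  9.64925808e-01]
[ 0.57423713 -0.17679728  0.3       ]
t 0.1 pos [ 0.2368 -0.578   0.2218] yaw 0.389 j7 -0.09 F [0.3 0.  0.9]
shift cm [ 46.43 -24.35  -7.79] rot [-0.001 -0.    -0.811] rows 11.135367459781293 6.489285263462595
```

Emit:
{"api": "carry_out", "payload": {"steps": [[[10, -5, -7.8, 0, 0, -0.2], [20, -10, -7.8, 0, 0, -0.4], [46.4, -24.3, -7.8, 0, 0, -0.81], [46.4, -24.3, -7.8, 0, 0, -0.81], [46.4, -24.3, -7.8, 0, 0, -0.81], [46.4, -24.3, -7.8, 0, 0, -0.81], [46.4, -24.3, -7.8, 0, 0, -0.81], [46.4, -24.3, -7.8, 0, 0, -0.81], [46.4, -24.3, -7.8, 0, 0, -0.81], [46.4, -24.3, -7.8, 0, 0, -0.81], [46.4, -24.3, -7.8, 0, 0, -0.81], [46.4, -24.3, -7.8, 0, 0, -0.81], [46.4, -24.3, -7.8, 0, 0, -0.81], [46.4, -24.3, -7.8, 0, 0, -0.81], [46.4, -24.3, -7.8, 0, 0, -0.81], [46.4, -24.3, -7.8, 0, 0, -0.81], [46.4, -24.3, -7.8, 0, 0, -0.81], [46.4, -24.3, -7.8, 0, 0, -0.81]]]}}

```text
time: 1.6
ee_pos: [0.5735, -0.1791, 0.3005]
eef_rot: [0.826, 0.563, -0.0, 0.0]
ft_force: [-0.3, -0.0, 0.6]
width: 0.0872
grip_force: 0.0
```

Run:
```python
from h import *
plan([.5742,-.1768,.3],1.2)
p=r.camera_params("wrist");a=r.camera("wrist")[:,:,::-1].copy();cv2.imwrite("pics/w1raw.png",a)
import pickle;pickle.dump(p,open("w1.p","wb"))
g=cv2.cvtColor(a,cv2.COLOR_BGR2GRAY)
c=proj(p,[.5645,-.1974,.115]);print(c)
x,y=c.astype(int);cv2.imwrite("pics/w1.png",cv2.resize(a[max(y-110,0):y+110,max(x-110,0):x+110],(600,600),interpolation=cv2.INTER_CUBIC))
```

```text
t 1.6 pos [ 0.5735 -0.1791  0.3005] yaw 1.196 j7 -0.24 F [-0.3 -0.   0.6]
shift cm [ 0.24 -0.02  0.05] rot [-0.     0.001 -0.004] rows 0.05783558283268757 0.02889539055063281
[253.42208689 188.46706547]
```

View pics/w1.png

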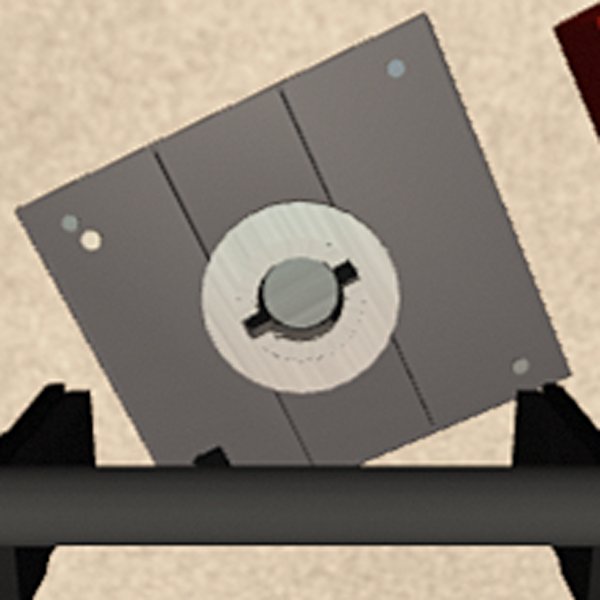

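The crop shows the ring centred at (301,297), the keyways at (346,271) and (256,325), and the spring plate in the bore. I'll measure the keyway line from the dark pixels in the annulus.

Run:
```python
from h import *
import pickle;p=pickle.load(open("w1.p","rb"));a=cv2.imread("pics/w1raw.png");g=cv2.cvtColor(a,cv2.COLOR_BGR2GRAY)
x,y=253,188
m=np.zeros_like(g);m[y-45:y+45,x-45:x+45]=(g[y-45:y+45,x-45:x+45]>125)*255
cs,_=cv2.findContours(m,cv2.RETR_EXTERNAL,cv2.CHAIN_APPROX_NONE);cc=max(cs,key=cv2.contourArea)
P=np.array([ray(p,q[0]+0.,.115)[:2] for q in cc],np.float32);e=cv2.fitEllipse(P);print(e)
c=np.array(e[0])
for th in(60,80,100):
  L=[]
  for v in range(y-30,y+30):
    for u in range(x-30,x+30):
      q=ray(p,(u,v),.115)[:2]-c
      if .0215<np.hypot(*q)<.027 and g[v,u]<th: L.append(q)
  L=np.array(L);A=L[L[:,0]>0].mean(0);B=L[L[:,0]<0].mean(0)
  print(th,len(L),A,B,"angle",np.arctan2(*(A-B)[::-1]), np.arctan2(A[1],A[0]),np.arctan2(-B[1],-B[0]))
k=220/600;o=np.array([x-110,y-110])
B=[ray(p,np.array(q)*k+o,.107)[:2] for q in((18,210),(426,14),(570,375))];print(np.array(B).round(4))
for a_,b_ in((0,1),(1,2)):
  d=B[b_]-B[a_];print(np.linalg.norm(d),np.arctan2(d[1],d[0]))
# cartridge hover: camera looks at the cartridge
s=r.read_state();oc=np.array([.07174,-.0015,-.16225]);f=np.array([-.2625,0,.9649]);z=.34;yw=2.1
T=Ro.from_euler("z",yw)*Ro.from_quat([1,0,0,0]);C=np.array([0,0,z])+T.apply(oc);F=T.apply(f);h=C+F*(.103-C[2])/F[2]
t=np.array([.478,.295,z])-[h[0],h[1],0];print(t);plan(t,yw)
```

```text
((0.5640490055084229, -0.19627505540847778), (0.08314003050327301, 0.08375269174575806), 68.23124694824219)
60 44 [0.0234631  0.00452579] [-0.02363896 -0.00238172] angle 0.14561183892618837 0.1905494992758385 0.10041494592731177
80 61 [0.02339068 0.00419689] [-0.02371632 -0.00370233] angle 0.1661410693782595 0.17753663805485362 0.15485913359559855
100 68 [0.02353986 0.00430377] [-0.0236431  -0.00360819] angle 0.1661409953886035 0.18083165562697828 0.15144221883718906
[[ 0.4669 -0.1182]
 [ 0.6536 -0.1073]
 [ 0.6628 -0.2751]]
0.18700465592626248 0.058312265807364
0.1680019448269615 -1.515689510526783
[0.46067835 0.32758857 0.34      ]
t 1.65 pos [ 0.5736 -0.1789  0.3005] yaw 1.197 j7 -0.24 F [ 0.2 -0.4 -0.4]
shift cm [ 43.02 -29.02  -3.97] rot [-0.     0.001 -0.903] rows 10.316455819364535 7.226930912000134
```

Emit:
{"api": "carry_out", "payload": {"steps": [[[43, -29, -4, 0, 0, -0.9], [43, -29, -4, 0, 0, -0.9], [43, -29, -4, 0, 0, -0.9], [43, -29, -4, 0, 0, -0.9], [43, -29, -4, 0, 0, -0.9], [43, -29, -4, 0, 0, -0.9], [43, -29, -4, 0, 0, -0.9], [43, -29, -4, 0, 0, -0.9], [43, -29, -4, 0, 0, -0.9], [43, -29, -4, 0, 0, -0.9], [43, -29, -4, 0, 0, -0.9], [43, -29, -4, 0, 0, -0.9], [43, -29, -4, 0, 0, -0.9], [43, -29, -4, 0, 0, -0.9], [43, -29, -4, 0, 0, -0.9], [43, -29, -4, 0, 0, -0.9], [43, -29, -4, 0, 0, -0.9], [43, -29, -4, 0, 0, -0.9]]]}}

```text
time: 3.15
ee_pos: [0.4612, 0.3269, 0.3405]
eef_rot: [0.499, 0.866, -0.0, 0.0]
ft_force: [0.6, 0.0, -0.6]
width: 0.0868
grip_force: 0.0
```

Run:
```python
from h import *
import pickle
plan([.478,.295,.34],2.82)
p=r.camera_params("wrist");a=r.camera("wrist")[:,:,::-1].copy();cv2.imwrite("pics/w2raw.png",a)
pickle.dump(p,open("w2.p","wb"))
c=proj(p,[.478,.295,.103]);print(c)
x,y=c.astype(int);print(x-110,y-110);cv2.imwrite("pics/w2.png",cv2.resize(a[max(y-110,0):y+110,max(x-110,0):x+110],(600,600),interpolation=cv2.INTER_CUBIC))
```

```text
t 3.15 pos [0.4612 0.3269 0.3405] yaw 2.096 j7 -0.32 F [ 0.6  0.  -0.6]
shift cm [-3.6  -0.15  0.06] rot [-0.     0.001 -0.724] rows 0.8638826533272111 5.790794894158249
[252.73382471 189.9727155 ]
142 79
```

View pics/w2.png

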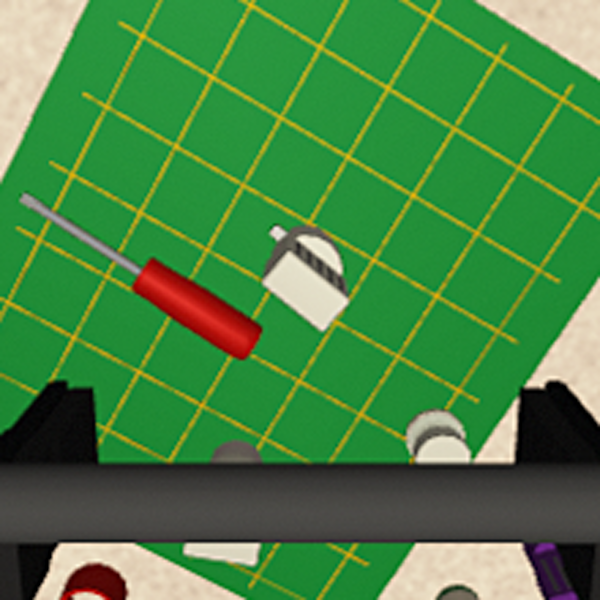

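The bar top has corners at (286,248), (348,296), (325,331) and (263,283) in the crop, with one lug visible at (276,232).

Run:
```python
from h import *
import pickle;p=pickle.load(open("w2.p","rb"))
k=220/600;o=np.array([142,79])
Q=np.array([ray(p,(np.array(q)+.5)*k+o-.5,.103)[:2] for q in((286,248),(348,296),(325,331),(263,283))])
print(Q.round(4),[np.linalg.norm(Q[i]-Q[(i+1)%4]).round(4) for i in range(4)])
c=Q.mean(0);print("centre",c)
for a,b in((0,1),(3,2)):
  d=Q[a]-Q[b];print("yaw",np.arctan2(d[1],d[0]))
l=ray(p,np.array((273,230))*k+o,.017)[:2];print("lug tip",l,np.hypot(*(l-c)),np.arctan2(*(l-c)[::-1]))
plan([*c,.14],np.arctan2(*((Q[0]-Q[1])+(Q[3]-Q[2]))[::-1]))
```

```text
[[0.4571 0.3149]
 [0.4952 0.3094]
 [0.4945 0.2883]
 [0.456  0.2943]] [np.float64(0.0385), np.float64(0.0211), np.float64(0.039), np.float64(0.0207)]
centre [0.47571482 0.30170708]
yaw 2.9957010245949682
yaw 2.987439679018108
lug tip [0.45292052 0.30400221] 0.022909553864685628 3.0412417337013538
t 3.2 pos [0.461  0.3271 0.3406] yaw 2.097 j7 -0.32 F [0.3 0.5 0.6]
shift cm [-2.920e+00 -1.000e-02  2.006e+01] rot [-0.     0.001 -0.895] rows 4.810197016202093 7.160138144162567
```

Emit:
{"api": "carry_out", "payload": {"steps": [[[-2.9, 0, 3, 0, 0, -0.9], [-2.9, 0, 5, 0, 0, -0.9], [-2.9, 0, 7, 0, 0, -0.9], [-2.9, 0, 9, 0, 0, -0.9], [-2.9, 0, 11, 0, 0, -0.9], [-2.9, 0, 13, 0, 0, -0.9], [-2.9, 0, 15, 0, 0, -0.9], [-2.9, 0, 17, 0, 0, -0.9], [-2.9, 0, 18, 0, 0, -0.9], [-2.9, 0, 18, 0, 0, -0.9], [-2.9, 0, 21, 0, 0, -0.9], [-2.9, 0, 24, 0, 0, -0.9], [-2.9, 0, 26, 0, 0, -0.9], [-2.9, 0, 27, 0, 0, -0.9], [-2.9, 0, 27.6, 0, 0, -0.9], [-2.9, 0, 27.6, 0, 0, -0.9], [-2.9, 0, 27.6, 0, 0, -0.9]]]}}

```text
time: 4.62
ee_pos: [0.4756, 0.3039, 0.0659]
eef_rot: [0.072, 0.997, 0.0, 0.001]
ft_force: [-0.0, 0.2, 0.3]
width: 0.0872
grip_force: 0.0
```

Emit:
{"api": "carry_out", "payload": {"steps": [[[0, 0, 0, 0, 0, 0], [0, 0, 0, 0, 0, 0], [0, 0, 0, 0, 0, 0], [0, 0, 0, 0, 0, 0], [0, 0, 0, 0, 0, 0], [0, 0, 0, 0, 0, 0], [0, 0, 0, 0, 0, 0], [0, 0, 0, 0, 0, 0], [0, 0, 0, 0, 0, 0], [0, 0, 0, 0, 0, 0]]], "hand": 1, "squeeze": 40}}

```text
time: 5.45
ee_pos: [0.4749, 0.3033, 0.0645]
eef_rot: [0.071, 0.997, -0.0, 0.0]
ft_force: [-0.7, 0.5, -0.2]
width: 0.0282
grip_force: 0.1
```

Run:
```python
from h import *
plan([.5643,-.197,.30],3.308)
s=r.read_state();print(s["width"],s["joint_positions"].round(2))
```

```text
t 5.45 pos [0.4749 0.3033 0.0645] yaw 2.999 j7 0.45 F [-0.7  0.5 -0.2]
shift cm [-15.97 -48.25 -23.54] rot [-0.     0.    -0.309] rows 11.571136739383318 2.4736948687653615
0.028153982998370356 [ 0.1   0.51 -0.93  1.76  0.46  1.1   0.45]
```

Emit:
{"api": "carry_out", "payload": {"steps": [[[0, 0, 0, 0, 0, 0], [0, 0, 0, 0, 0, 0], [0, 0, 0, 0, 0, 0], [0, 0, 0, 0, 0, 0], [0, 0, 0, 0, 0, 0], [0, 0, 0, 0, 0, 0]]]}}

```text
time: 5.95
ee_pos: [0.475, 0.3033, 0.0645]
eef_rot: [0.071, 0.997, -0.0, -0.0]
ft_force: [0.5, -0.2, -0.9]
width: 0.022
grip_force: 40.0
```

Emit:
{"api": "carry_out", "payload": {"steps": [[[0, 0, -3, 0, 0, 0], [0, 0, -6, 0, 0, 0], [0, 0, -10, 0, 0, 0], [0, 0, -14, 0, 0, 0], [0, 0, -18, 0, 0, 0], [0, 0, -21, 0, 0, 0], [0, 0, -22, 0, 0, 0], [0, 0, -22, 0, 0, 0]]]}}

```text
time: 6.62
ee_pos: [0.4755, 0.3042, 0.2868]
eef_rot: [0.071, 0.997, 0.001, 0.002]
ft_force: [0.5, 1.1, -2.7]
width: 0.0217
grip_force: 40.0
```

Run:
```python
from h import *
s=r.read_state();print(s["width"],s["grip_force"],s["joint_positions"].round(2))
plan([.5643,-.197,.285],3.308)
```

```text
0.021691321315973986 39.98357261996716 [ 0.19  0.32 -1.03  1.49  0.28  1.49  0.58]
t 6.62 pos [0.4755 0.3042 0.2868] yaw 2.999 j7 0.58 F [ 0.5  1.1 -2.7]
shift cm [-15.92 -48.35   0.13] rot [ 0.002  0.004 -0.309] rows 11.59431703428799 2.4737261306108076
```

Emit:
{"api": "carry_out", "payload": {"steps": [[[-2, -4, 0, 0, 0, -0.05], [-15.9, -48.3, 0, 0, 0, -0.31], [-15.9, -48.3, 0, 0, 0, -0.31], [-15.9, -48.3, 0, 0, 0, -0.31], [-15.9, -48.3, 0, 0, 0, -0.31], [-15.9, -48.3, 0, 0, 0, -0.31], [-15.9, -48.3, 0, 0, 0, -0.31], [-15.9, -48.3, 0, 0, 0, -0.31], [-15.9, -48.3, 0, 0, 0, -0.31], [-15.9, -48.3, 0, 0, 0, -0.31], [-15.9, -48.3, 0, 0, 0, -0.31], [-15.9, -48.3, 0, 0, 0, -0.31], [-15.9, -48.3, 0, 0, 0, -0.31], [-15.9, -48.3, 0, 0, 0, -0.31], [-15.9, -48.3, 0, 0, 0, -0.31], [-15.9, -48.3, 0, 0, 0, -0.31], [-15.9, -48.3, 0, 0, 0, -0.31], [-15.9, -48.3, 0, 0, 0, -0.31]]]}}

```text
time: 8.12
ee_pos: [0.5636, -0.1959, 0.2843]
eef_rot: [-0.085, 0.996, -0.0, -0.0]
ft_force: [-0.4, 0.2, -2.1]
width: 0.022
grip_force: 40.0
```

Run:
```python
from h import *
s=r.read_state();print(s["width"],s["grip_force"],s["joint_positions"].round(2))
plan([.5643,-.197,.20],3.308)
a=r.camera("scene")[:,:,::-1];b=r.camera("side")[:,:,::-1]
cv2.imwrite("pics/scene3.png",a);cv2.imwrite("pics/side3.png",b)
out=[]
for n,im in(("scene",a),("side",b)):
  c=proj(r.camera_params(n),[.564,-.197,.17]).astype(int);x0,y0=c-[50,75]
  x0,y0=max(x0,0),max(y0,0);print(n,x0,y0)
  out.append(cv2.resize(im[y0:y0+150,x0:x0+100],(400,600),interpolation=cv2.INTER_CUBIC))
cv2.imwrite("pics/c3.png",np.hstack(out))
```

```text
0.022026174302819522 39.98375616967678 [ 0.92  0.36 -0.86  1.41  0.27  1.5   1.81]
t 8.12 pos [ 0.5636 -0.1959  0.2843] yaw -2.972 j7 1.81 F [-0.4  0.2 -2.1]
shift cm [-0.06 -0.12  8.43] rot [-0.    -0.     0.003] rows 2.020625039539831 0.024005107914047745
scene 51 150
side 321 159
```

View pics/c3.png

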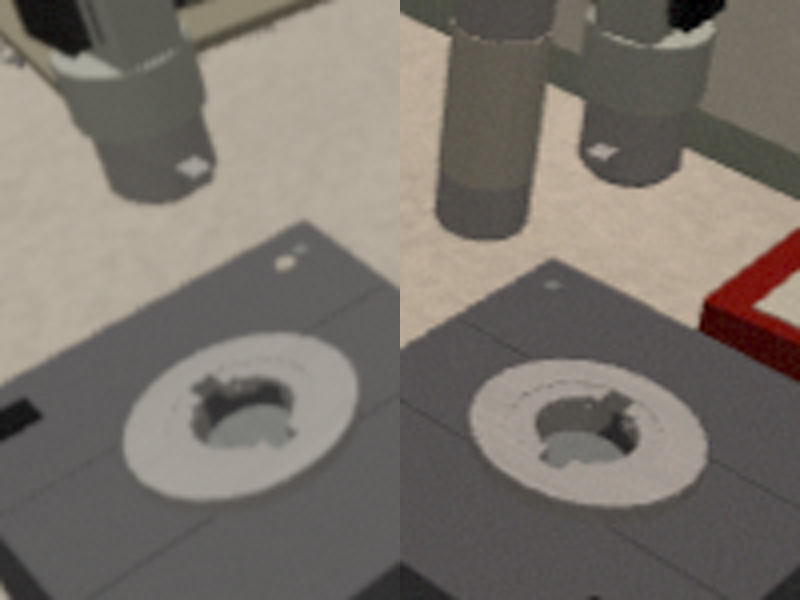

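The scene crop shows the shank's bottom at (155,203) with a lug at (193,165). The side crop shows the bottom at (637,187) with a lug at (602,152). The ring lies below, with its keyways visible. I'll overlay the expected ring and shank circles to check the bias.

Run:
```python
from h import *
out=[];s=r.read_state();e=s["ee_pos"];th=np.linspace(0,2*np.pi,60)
for n,x0,y0 in(("scene",51,150),("side",321,159)):
  im=cv2.imread(f"pics/{n}3.png");p=r.camera_params(n)
  z=cv2.resize(im[y0:y0+150,x0:x0+100],(400,600),interpolation=cv2.INTER_CUBIC)
  def circ(c,R,h,col,k=0.166):
    pts=np.array([(proj(p,[c[0]+R*np.cos(t),c[1]+R*np.sin(t),h])-[x0,y0]+.5)*4-.5 for t in th]);cv2.polylines(z,[pts.astype(np.int32)],True,col,1)
  c=(.5643,-.197);circ(c,.042,.115,(0,0,255));circ(c,.0185,.115,(0,0,255))
  for sg in(1,-1):
    q=(proj(p,[c[0]+sg*.027*np.cos(.166),c[1]+sg*.027*np.sin(.166),.115])-[x0,y0]+.5)*4;cv2.circle(z,tuple(q.astype(int).tolist()),3,(0,0,255),-1)
    q=(proj(p,[e[0]+sg*.025*np.cos(yaw(s)),e[1]+sg*.025*np.sin(yaw(s)),e[2]-.0615+.013])-[x0,y0]+.5)*4;cv2.circle(z,tuple(q.astype(int).tolist()),3,(0,255,0),-1)
  u=e[2]-.0615
  circ(e,.012,u,(0,255,0));circ(e,.017,u+.005,(0,255,0));circ(e,.017,u+.03,(255,0,0));circ(e,.02,u+.03,(0,255,0))
  out.append(z)
cv2.imwrite("pics/c4.png",np.hstack(out))
```

```text
(no output)
```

View pics/c4.png

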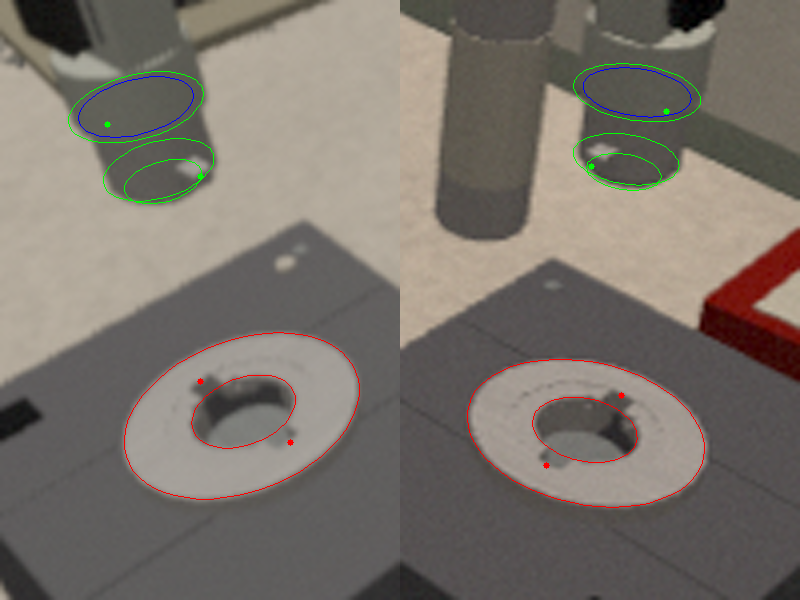

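Emit:
{"api": "carry_out", "payload": {"steps": [[[0, 0, 3, 0, 0, 0], [0, 0, 6, 0, 0, 0], [0, 0, 8.5, 0, 0, 0], [0, 0, 9.5, 0, 0, 0], [0, 0, 10.2, 0, 0, 0], [0, 0, 10.6, 0, 0, 0], [0, 0, 11, 0, 0, 0], [0, 0, 11.4, 0, 0, 0], [0, 0, 11.4, 0, 0, 0], [0, 0, 11.4, 0, 0, 0]]]}}

```text
time: 9.05
ee_pos: [0.5639, -0.1975, 0.1711]
eef_rot: [-0.083, 0.997, -0.0, 0.0]
ft_force: [0.1, -0.1, -2.4]
width: 0.0218
grip_force: 40.0
```

Run:
```python
from h import *
plan([.5636,-.196,.165],3.308);s=r.read_state();print(s["torque"],s["joint_positions"].round(2))
```

```text
t 9.05 pos [ 0.5639 -0.1975  0.1711] yaw -2.974 j7 1.77 F [ 0.1 -0.1 -2.4]
shift cm [0.   0.15 0.61] rot [-0.     0.001  0.001] rows 0.14633446633034825 0.008768679515763867
[ 0.14383448 -0.15862846 -0.01268863] [ 0.91  0.43 -0.83  1.57  0.32  1.29  1.77]
```

Emit:
{"api": "carry_out", "payload": {"steps": [[[0, 0.05, 0.2, 0, 0, 0], [0, 0.05, 0.3, 0, 0, 0], [0, 0.05, 0.4, 0, 0, 0], [0, 0.05, 0.5, 0, 0, 0], [0, 0.05, 0.6, 0, 0, 0], [0, 0.05, 0.7, 0, 0, 0], [0, 0.05, 0.7, 0, 0, 0]]]}}

```text
time: 9.63
ee_pos: [0.5634, -0.1969, 0.1633]
eef_rot: [-0.084, 0.997, 0.0, -0.0]
ft_force: [0.5, -0.7, -1.6]
width: 0.0216
grip_force: 40.0
```

Run:
```python
from h import *
plan([.5636,-.196,.165],3.308);s=r.read_state();print(s["torque"],s["joint_positions"].round(2))
```

```text
t 9.63 pos [ 0.5634 -0.1969  0.1633] yaw -2.974 j7 1.77 F [ 0.5 -0.7 -1.6]
shift cm [-0.03  0.08 -0.17] rot [ 0.    -0.     0.001] rows 0.03994851495785692 0.006530813356626594
[ 0.1471066  -0.08164789  0.01007291] [ 0.91  0.43 -0.83  1.58  0.33  1.27  1.77]
```

Emit:
{"api": "carry_out", "payload": {"steps": [[[0, 0, 0.15, 0, 0, 0], [0, 0, 0.3, 0, 0, 0], [0, 0, 0.45, 0, 0, 0], [0, 0, 0.6, 0, 0, 0], [0, 0, 0.6, 0, 0, 0]]]}}

```text
time: 10.05
ee_pos: [0.5637, -0.1969, 0.1577]
eef_rot: [-0.083, 0.997, -0.0, 0.0]
ft_force: [-0.6, -0.6, 3.1]
width: 0.0217
grip_force: 40.0
```

Emit:
{"api": "carry_out", "payload": {"steps": [[[0, 0, 0.15, 0, 0, 0], [0, 0, 0.3, 0, 0, 0], [0, 0, 0.45, 0, 0, 0], [0, 0, 0.6, 0, 0, 0], [0, 0, 0.7, 0, 0, 0], [0, 0, 0.75, 0, 0, 0], [0, 0, 0.75, 0, 0, 0]]]}}

```text
time: 10.63
ee_pos: [0.5637, -0.197, 0.1506]
eef_rot: [-0.083, 0.997, -0.0, 0.0]
ft_force: [-2.5, 0.8, 9.0]
width: 0.0214
grip_force: 40.0
```

Run:
```python
from h import *
plan([.5636,-.196,.150],3.308);s=r.read_state();print(s["torque"],s["joint_positions"].round(2))
```

```text
t 10.63 pos [ 0.5637 -0.197   0.1506] yaw -2.975 j7 1.76 F [-2.5  0.8  9. ]
shift cm [-0.    0.1   0.06] rot [-0.001  0.001  0.001] rows 0.02317460508616759 0.008392466557521232
[ 0.2589432   0.58226142 -0.04889802] [ 0.91  0.44 -0.83  1.6   0.34  1.25  1.76]
```

Emit:
{"api": "carry_out", "payload": {"steps": [[[0, 0, 0, 0, 0, 0.05], [0, 0, 0, 0, 0, 0.1], [0, 0, 0, 0, 0, 0.15], [0, 0, 0, 0, 0, 0.2], [0, 0, 0, 0, 0, 0.25], [0, 0, 0, 0, 0, 0.3], [0, 0, 0, 0, 0, 0.3]]]}}

```text
time: 11.22
ee_pos: [0.5644, -0.1967, 0.151]
eef_rot: [0.068, 0.998, -0.0, 0.001]
ft_force: [-0.5, 0.2, 8.3]
width: 0.0217
grip_force: 40.0
```

Run:
```python
from h import *
plan([.5636,-.196,.150],3.308);s=r.read_state();print(s["torque"],s["joint_positions"].round(2))
```

```text
t 11.22 pos [ 0.5644 -0.1967  0.151 ] yaw 3.006 j7 1.48 F [-0.5  0.2  8.3]
shift cm [0.09 0.06 0.1 ] rot [-0.001  0.002 -0.302] rows 0.024116262064665592 2.4173725603566116
[ 0.38208498 -0.03399584  0.0074466 ] [ 0.87  0.43 -0.77  1.6   0.31  1.24  1.48]
```

Emit:
{"api": "carry_out", "payload": {"steps": [[[0, 0, 0.05, 0, 0, 0.05], [0, 0, 0.05, 0, 0, 0.1], [0, 0, 0.05, 0, 0, 0.15], [0, 0, 0.05, 0, 0, 0.2], [0, 0, 0.05, 0, 0, 0.25], [0, 0, 0.05, 0, 0, 0.3], [0, 0, 0.05, 0, 0, 0.35], [0, 0, 0.05, 0, 0, 0.4], [0, 0, 0.05, 0, 0, 0.45], [0, 0, 0.05, 0, 0, 0.5], [0, 0, 0.05, 0, 0, 0.55], [0, 0, 0.05, 0, 0, 0.55]]]}}

```text
time: 12.22
ee_pos: [0.5647, -0.1966, 0.1507]
eef_rot: [0.336, 0.942, 0.0, 0.001]
ft_force: [0.9, 1.7, 8.1]
width: 0.0218
grip_force: 40.0
```

Run:
```python
from h import *
plan([.5636,-.196,.150],3.308);s=r.read_state();print(s["torque"],s["joint_positions"].round(2))
```

```text
t 12.22 pos [ 0.5647 -0.1966  0.1507] yaw 2.456 j7 0.96 F [0.9 1.7 8.1]
shift cm [ 0.12 -0.03  0.07] rot [ 0.     0.003 -0.852] rows 0.028636746772832906 6.8156214389556675
[ 0.37541727 -0.28994885  0.00965438] [ 0.8   0.4  -0.68  1.6   0.26  1.23  0.96]
```

Emit:
{"api": "carry_out", "payload": {"steps": [[[0, 0, 0, 0, 0, 0.03], [0, 0, 0, 0, 0, 0.06], [0, 0, 0, 0, 0, 0.09], [0, 0, 0, 0, 0, 0.12], [0, 0, 0, 0, 0, 0.12]]]}}

```text
time: 12.63
ee_pos: [0.5648, -0.1967, 0.1507]
eef_rot: [0.391, 0.92, 0.0, 0.002]
ft_force: [0.3, 1.0, 8.8]
width: 0.0222
grip_force: 40.0
```

Run:
```python
from h import *
plan([.5636,-.196,.150],3.308);s=r.read_state();print(s["torque"])
```

```text
t 12.63 pos [ 0.5648 -0.1967  0.1507] yaw 2.337 j7 0.84 F [0.3 1.  8.8]
shift cm [ 0.13 -0.04  0.07] rot [ 0.     0.003 -0.971] rows 0.031296623383001924 7.765630632066445
[ 0.18466507 -0.31666456 -0.00935274]
```

Emit:
{"api": "carry_out", "payload": {"steps": [[[0, 0, 0, 0, 0, 0.03], [0, 0, 0, 0, 0, 0.06], [0, 0, 0, 0, 0, 0.06], [0, 0, 0, 0, 0, 0.06]]]}}

```text
time: 12.97
ee_pos: [0.5648, -0.1967, 0.1507]
eef_rot: [0.418, 0.908, 0.0, 0.002]
ft_force: [0.9, 1.1, 7.8]
width: 0.0219
grip_force: 40.0
```

Run:
```python
from h import *
plan([.5636,-.196,.150],3.308);s=r.read_state();print(s["torque"])
```

```text
t 12.97 pos [ 0.5648 -0.1967  0.1507] yaw 2.279 j7 0.79 F [0.9 1.1 7.8]
shift cm [ 0.13 -0.04  0.07] rot [ 0.     0.003 -1.029] rows 0.031532793536595154 8.232123988798172
[ 0.2061026  -0.30608354 -0.03734013]
```

Emit:
{"api": "carry_out", "payload": {"steps": [[[0, 0, 0, 0, 0, 0.03], [0, 0, 0, 0, 0, 0.06], [0, 0, 0, 0, 0, 0.06], [0, 0, 0, 0, 0, 0.06]]]}}

```text
time: 13.3
ee_pos: [0.5648, -0.1967, 0.1508]
eef_rot: [0.445, 0.895, 0.0, 0.002]
ft_force: [0.8, 0.5, 8.2]
width: 0.0216
grip_force: 40.0
```

Run:
```python
from h import *
plan([.5636,-.196,.150],3.308);s=r.read_state();print(s["torque"])
```

```text
t 13.3 pos [ 0.5648 -0.1967  0.1508] yaw 2.219 j7 0.73 F [0.8 0.5 8.2]
shift cm [ 0.13 -0.05  0.07] rot [ 1.000e-03  3.000e-03 -1.089e+00] rows 0.03067069758824792 8.711944255198771
[ 0.18807686 -0.30517929  0.00478893]
```

Emit:
{"api": "carry_out", "payload": {"steps": [[[0, 0, 0, 0, 0, 0.03], [0, 0, 0, 0, 0, 0.06], [0, 0, 0, 0, 0, 0.06], [0, 0, 0, 0, 0, 0.06]]]}}

```text
time: 13.63
ee_pos: [0.5646, -0.1968, 0.1507]
eef_rot: [0.472, 0.882, 0.0, 0.001]
ft_force: [-0.5, 0.7, 8.2]
width: 0.0216
grip_force: 40.0
```

Run:
```python
from h import *
plan([.5636,-.196,.150],3.308);s=r.read_state();print(s["torque"])
```

```text
t 13.63 pos [ 0.5646 -0.1968  0.1507] yaw 2.159 j7 0.68 F [-0.5  0.7  8.2]
shift cm [ 0.12 -0.04  0.07] rot [ 0.     0.003 -1.149] rows 0.02908271075953846 9.192013457365245
[ 0.13410652 -0.06389854  0.10660263]
```

Emit:
{"api": "carry_out", "payload": {"steps": [[[0, 0, 0, 0, 0, 0.03], [0, 0, 0, 0, 0, 0.03], [0, 0, 0, 0, 0, 0.03]]]}}

```text
time: 13.88
ee_pos: [0.5645, -0.1969, 0.1507]
eef_rot: [0.484, 0.875, 0.0, 0.001]
ft_force: [-0.3, 0.3, 9.3]
width: 0.0221
grip_force: 40.2
```

Run:
```python
from h import *
plan([.5636,-.196,.150],3.308);s=r.read_state();print(s["torque"])
```

```text
t 13.88 pos [ 0.5645 -0.1969  0.1507] yaw 2.13 j7 0.65 F [-0.3  0.3  9.3]
shift cm [ 0.12 -0.03  0.07] rot [-0.     0.003 -1.178] rows 0.029432235914458666 9.423116803930528
[0.01971331 0.00442869 0.7668918 ]
```

Emit:
{"api": "carry_out", "payload": {"steps": [[[0, 0, 0, 0, 0, -0.05], [0, 0, 0, 0, 0, -0.09], [0, 0, 0, 0, 0, -0.09], [0, 0, -0.1, 0, 0, -0.09], [0, 0, -0.2, 0, 0, -0.09], [0, 0, -0.3, 0, 0, -0.09], [0, 0, -0.4, 0, 0, -0.09], [0, 0, -0.5, 0, 0, -0.09], [0, 0, -0.5, 0, 0, -0.09], [0, 0, -0.5, 0, 0, -0.09]]]}}

```text
time: 14.72
ee_pos: [0.5644, -0.197, 0.1553]
eef_rot: [0.445, 0.895, 0.0, 0.001]
ft_force: [0.9, -0.3, 5.3]
width: 0.0212
grip_force: 40.0
```

Run:
```python
from h import *
plan([.5645,-.1969,.1565],2.22);s=r.read_state();print(s["torque"])
```

```text
t 14.72 pos [ 0.5644 -0.197   0.1553] yaw 2.219 j7 0.73 F [ 0.9 -0.3  5.3]
shift cm [ 0.    0.01 -0.12] rot [ 0.001  0.002 -0.001] rows 0.0296070931172403 0.020945432910647873
[-0.13418172 -0.40191573  0.01212893]
```

Emit:
{"api": "carry_out", "payload": {"steps": [[[0, 0, -0.05, 0, 0, 0], [0, 0, -0.1, 0, 0, 0], [0, 0, -0.12, 0, 0, 0], [0, 0, -0.12, 0, 0, 0]]]}}

```text
time: 15.05
ee_pos: [0.5643, -0.1969, 0.1562]
eef_rot: [0.445, 0.895, 0.0, 0.001]
ft_force: [3.2, -0.2, 5.2]
width: 0.0218
grip_force: 40.0
```

Run:
```python
from h import *
plan([.5645,-.1969,.1565],2.22);s=r.read_state();print(s["torque"])
```

```text
t 15.05 pos [ 0.5643 -0.1969  0.1562] yaw 2.219 j7 0.74 F [ 3.2 -0.2  5.2]
shift cm [-0.01  0.02 -0.03] rot [ 0.001  0.002 -0.001] rows 0.006560262118723931 0.018400177935005355
[-0.08838962 -1.15400117  0.03148089]
```

Emit:
{"api": "carry_out", "payload": {"steps": [[[0, 0, 0, 0, 0, 0], [0, 0, 0, 0, 0, 0], [0, 0, 0, 0, 0, 0], [0, 0, 0, 0, 0, 0], [0, 0, 0, 0, 0, 0], [0, 0, 0, 0, 0, 0], [0, 0, 0, 0, 0, 0], [0, 0, 0, 0, 0, 0], [0, 0, 0, 0, 0, 0]]], "hand": -1}}

```text
time: 15.8
ee_pos: [0.5635, -0.1969, 0.1558]
eef_rot: [0.445, 0.895, -0.0, 0.0]
ft_force: [-0.1, -0.5, -0.1]
width: 0.0734
grip_force: 0.0
```

Emit:
{"api": "carry_out", "payload": {"steps": [[[0, 0, -2, 0, 0, 0], [0, 0, -5, 0, 0, 0], [0, 0, -8, 0, 0, 0], [0, 0, -12, 0, 0, 0], [0, 0, -15, 0, 0, 0], [-3, 0, -16, 0, 0, 0], [-6, 0, -16, 0, 0, 0], [-6, 0, -16, 0, 0, 0]]]}}

```text
time: 16.47
ee_pos: [0.6008, -0.25, 0.3148]
eef_rot: [0.447, 0.894, -0.001, 0.0]
ft_force: [0.7, -0.5, -0.6]
width: 0.0866
grip_force: 0.0
```

Run:
```python
from h import *
out=[];th=np.linspace(0,2*np.pi,60)
for n in("scene","side"):
  im=r.camera(n)[:,:,::-1].copy();p=r.camera_params(n)
  x0,y0=proj(p,[.564,-.197,.15]).astype(int)-[50,75]
  z=cv2.resize(im[y0:y0+150,x0:x0+100],(400,600),interpolation=cv2.INTER_CUBIC)
  for R,h in((.042,.115),(.02,.125),(.02,.150)):
    pts=np.array([(proj(p,[.5643+R*np.cos(t),-.197+R*np.sin(t),h])-[x0,y0]+.5)*4-.5 for t in th]);cv2.polylines(z,[pts.astype(np.int32)],True,(0,0,255),1)
  # bar top rectangle expected, yaw 2.22, z=.195
  C=[(a*.02,b*.011) for a,b in((1,1),(1,-1),(-1,-1),(-1,1))];c,s=np.cos(2.22),np.sin(2.22)
  pts=np.array([(proj(p,[.5643+c*a-s*b,-.197+s*a+c*b,.195])-[x0,y0]+.5)*4-.5 for a,b in C]);cv2.polylines(z,[pts.astype(np.int32)],True,(0,255,0),1)
  out.append(z)
cv2.imwrite("pics/c5.png",np.hstack(out));print(r.read_state()["ft_force"])
```

```text
[-0.13730327  0.91645185  0.43849215]
```

View pics/c5.png

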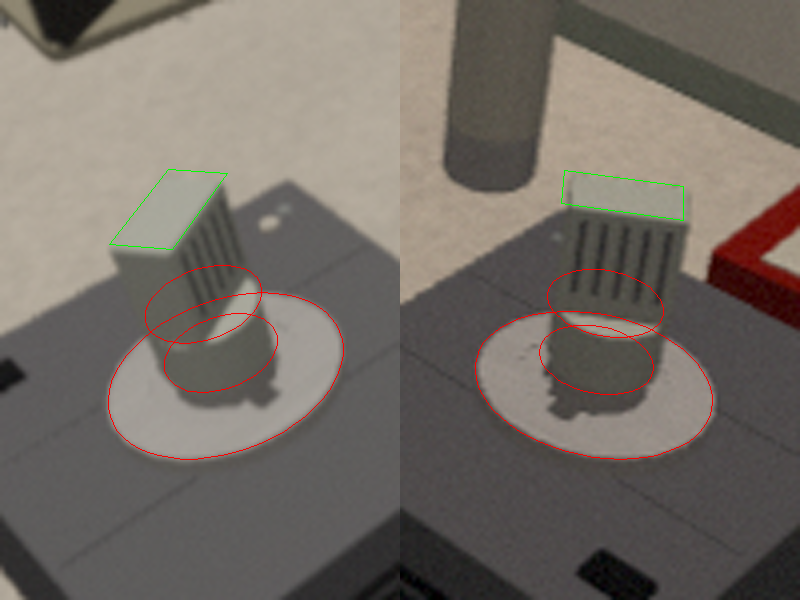

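The cartridge is seated: its bar top and body match the expected height within about 1 mm. It stands upright, centred to within the bore play, and clear of the gripper.

```bash
python3 -c "
from bench import r
print(r.close_job())"
```

```text
the job is handed in; nothing more can be done
None
```

The two-lug cartridge is in the ring, pushed in, twisted clockwise to the stop, backed off slightly and let up into its notches; it stands upright and released, and I handed the job in at about 16.6 s (no verdict was returned).

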